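# Red fence stop out of the T-slot plate

## Robot

A 7-joint arm with a two-finger parallel gripper is mounted at the origin on the work surface. World frame = base frame: x ahead of the robot, y to its left, z up, the work surface at z = 0. Lengths are in m, angles in degrees, forces in N, time in s.
With the tool pointing down it reaches from about 0.35 to 0.775 m from the base axis. Payload 3.1 kg.
Tool frame: the origin (TCP) lies on the centre line of the jaws, within the pads' length; the fingertips stand 17 mm ahead of it and the grasp point (between the pads) lies 2 mm behind it (robot.tip_reach is the distance from the TCP to the fingertips, in m); z points along the fingers, y is the direction in which the jaws open and shut (so a half turn about z gives the same grasp; the last joint's range is limited). The gripper opens to 85 mm and grips with 20 to 120 N. Pads are 22 mm wide; open, the fingers measure 114 mm over their backs; the gripper's body (76 mm by 85 mm) begins 54 mm behind the grasp point. The pads swing forward as they close: fully open they stand 13 mm farther back than shut.
Start: joints at [70.606, 17.813, 0.802, 86.603, -0.252, 75.585, -1.558], TCP at [0.161, -0.526, 0.218] pointing down, gripper open.
Joint ranges: [-154.91, 154.91], [-16.99, 109.72], [-72.82, 74.43], [7.12, 147.25], [-82.49, 262.49], [11.32, 116.49], [-174.64, 174.64]. Speed limits (degrees/s): [159.86, 159.86, 180, 180, 180, 180, 180].

## Interface

Orientations are given as [roll, pitch, yaw] about the fixed x, y, z axes, in that order (R = Rz(yaw) Ry(pitch) Rx(roll)).
In Python, from station import robot, fingers, vision, workorder, recognise gives the robot as it stands. Calls block until the motion is done:
- robot.move_to(position, orientation): joint-space move of the TCP to a pose.
- robot.line_to(position, orientation=None, velocity=0.15, f_stop=None): straight line of the TCP; orientation=None keeps the orientation; velocity is the mean speed in m/s. With f_stop (N) it stops when the force on the tool has changed by that much, and returns True; else False.
- robot.move_j(angles): joint-space move.
- fingers.gripper_to(opening, force=None): opening from 0.0 (shut) to 1.0 (fully open); force is the grip in N (None keeps the last); returns when the fingers have stopped.
- robot.pause(seconds).
- robot.inverse_kinematics(position, orientation): joint angles nearest the present ones, or None.
- vision.grab_frame(name): name is "scene" or "top" or "wrist"; returns the picture (420x560x3 uint8, red, green, blue); there is no depth.
- vision.calibration(name): a dict with "mtx" (3x3 intrinsics, pixels), "extrinsics" (4x4, takes a point from world to camera coordinates); the wrist camera has in their place "T_tool_cam" (4x4, takes a point from camera to tool coordinates, whose origin is the TCP and whose axes are the flange's). Camera axes: x right, y up, looking along -z (the intrinsics and any distortion apply to the point x, -y, -z); pixel columns grow to the right and rows downward; lengths in m; the calibration is good to about 2 mm. A picture is of the moment at which its call begins: read the wrist's pose just before it. calibration takes no time and is no camera call.
A pose or a line that the arm cannot do raises robot.PlanningError and nothing moves.
- workorder.close_job(): hands the job in, once; it reports no verdict.
Trained networks look in the newest picture that a camera, given by its name, has taken for a name from the list of things; names that differ only in an ending like _2 or _b are one class to them, and where a whole thing is asked for, a point or a joint stands for the part that bears it (a point fixed in the world has none). Each returns a list of dicts, best first, with "p" (0 to 1); they miss things now and then, are a little off and sometimes report something else, mostly with a low value. They report only what shows in the picture. A call takes as long as a camera call. They do not tell look-alikes from the thing itself.
- recognise(label, camera): "rect" ([centre column, centre row, width, height] in pixels, round what is visible of it).
Readings, each from a call of its own:
- robot.current_time_s(): time.
- robot.current_joint_positions(): joint angles.
- robot.current_dq(): joint speeds.
- robot.current_joint_torque(): joint torques, N m.
- robot.current_tool_pos(): TCP position.
- robot.current_eef_rot(): TCP orientation.
- robot.current_contact_force(): force on the tool from outside, world axes, zero at the start.
- robot.current_torque(): the same for the moment, N m.
- robot.current_finger_gap(): opening from 0.0 (shut) to 1.0 (fully open).
Only numpy, scipy, OpenCV 4.12 (cv2) and the standard library are available. Lean on these libraries where they do the work, as an engineer would, in place of code of your own. Each camera call takes 0.05 s, during which the arm holds its last target.

## Task

The red fence stop needs repair: slide it along its T-slot to the open end of the plate, lift it out there, and stand it upright in the yellow tray. Lower it into the tray rather than dropping it, and leave the blue stop where it is.

Things in the scene. Friction and masses are not known exactly. Their poses are not given: they have to be found in the camera images.
- red_stop: Red fence stop, 0.2-0.45 kg, in one of the plate's two slots, its y along the slot. Upwards: steel T-foot 30 (x) x 50 (y) x 9 mm; neck 13 mm wide (x), 44 long; red block 30 (x) x 50 (y) mm, 25 to 70 mm up, the part to grip by its sides 30 mm apart; bolt head 20 mm across, to 78 mm. Origin: centre of the foot's underside, z up. On the slot floor it is free to slide.
- blue_stop: Blue fence stop, same shape and size as the red one with a blue block, standing in the other slot. Origin: centre of the foot's underside, z up, y along the slot. To be left alone.
- slot_plate: Fixed T-slot plate 220 (x) x 290 (y) x 38 mm. Origin: centre of underside, z up. Two slots along y at x = -55, +55: floor 16 mm up, head 36 wide, 16 to 28 up, neck 18 wide, 28 to 38 up. Closed at y = -145. Lips end at y = +65; from there to +145 is a bare apron level with the slot floor: the open end. A stop lifts free with its origin at y = 92 or more (mid-apron 105).
- yellow_tray: Fixed open yellow tray, 150 x 150 mm outside, walls 5 thick and 25 mm high, inner floor 5 mm above the bench, empty. Origin: centre of its underside; axes along its sides. A like grey tray with fasteners stands beside it, not the one meant; the two may be swapped.
Not all that is in view belongs to the job. Several things have the shape of the red_stop; the one meant has the colours described above.

How it is judged:
By the outcome, as a careful person would: the job done as asked, in the order asked, and still so for the second after the job is handed in, with the robot touching nothing.
It also fails if it takes over 42 s, if anything falls off the work surface, if the arm or the gripper's body presses on something with over 40 N, if the wrist force passes 120 N, or if a joint passes its speed limit or range.

## Working session

There is one attempt and no reset: what is moved stays moved. The work goes in short steps, each a Python script; the robot and the scene stay as the last script left them, time stands still between calls to the robot, and variables do not carry over. Pictures are saved under pics/ and viewed, and the job is handed in when it is done.

```bash
mkdir -p pics; ls
python3 - <<'E'
from station import robot, fingers, vision, workorder, recognise
import cv2
for n in ("scene","top"):
    im=vision.grab_frame(n); cv2.imwrite(f"pics/{n}0.png",im[:,:,::-1])
    c=vision.calibration(n); print(n,c)
print(vision.calibration("wrist"))
print(robot.current_time_s(),robot.current_tool_pos(),robot.current_eef_rot(),robot.tip_reach)
E
```

```text
pics
scene {'mtx': array([[403.12104638,   0.        , 273.52983662],
       [  0.        , 403.12104638, 208.53515128],
       [  0.        ,   0.        ,   1.        ]]), 'extrinsics': array([[ 0.54678416,  0.83726947, -0.00263156, -0.29724531],
       [-0.59268775,  0.3892747 ,  0.70511449,  0.27155102],
       [ 0.59139523, -0.38398574,  0.70908859, -1.14754935],
       [ 0.        ,  0.        ,  0.        ,  1.        ]])}
top {'mtx': array([[409.85626095,   0.        , 281.10760077],
       [  0.        , 409.85626095, 214.54364403],
       [  0.        ,   0.        ,   1.        ]]), 'extrinsics': array([[ 1.01199403e-03, -9.99998964e-01,  1.02351825e-03,
         2.90627073e-02],
       [ 9.95093696e-01,  1.10828753e-03,  9.89308246e-02,
        -4.79629779e-01],
       [-9.89318565e-02,  9.18379159e-04,  9.95093787e-01,
        -9.03336390e-01],
       [ 0.00000000e+00,  0.00000000e+00,  0.00000000e+00,
         1.00000000e+00]])}
{'mtx': array([[293.37841678,   0.        , 278.30314653],
       [  0.        , 293.37841678, 210.98087384],
       [  0.        ,   0.        ,   1.        ]]), 'T_tool_cam': array([[ 6.29386728e-04,  9.50749126e-01,  3.09960808e-01,
         8.05911714e-02],
       [ 9.99999698e-01, -7.40025407e-04,  2.39359204e-04,
        -3.85928081e-04],
       [ 4.56949427e-04,  3.09960564e-01, -9.50749305e-01,
        -1.55685118e-01],
       [ 0.00000000e+00,  0.00000000e+00,  0.00000000e+00,
         1.00000000e+00]])}
0.1 [ 0.16068139 -0.52527974  0.21693883] [-1.79877993e+02  5.34489622e-03  1.70134048e+01] 0.017
```

View pics/scene0.png

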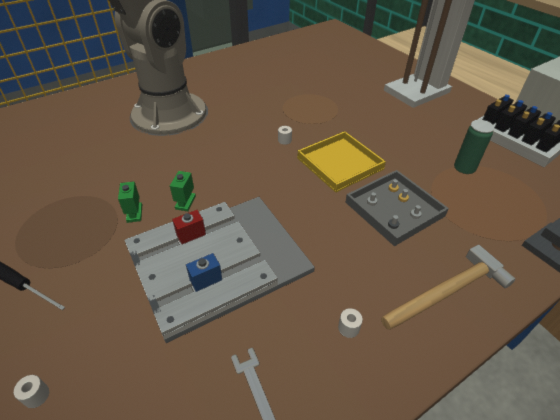

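View pics/top0.png

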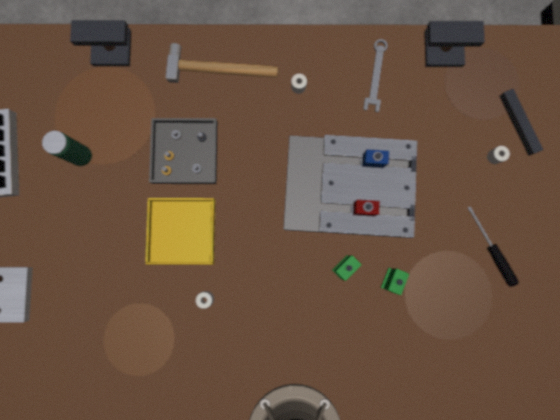

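Run:
```python
import cv2
im=cv2.imread("pics/top0.png")
cv2.imwrite("pics/topc.png",cv2.resize(im[125:295,275:430],None,fx=5,fy=3.5*1.0,interpolation=cv2.INTER_CUBIC) if 0 else cv2.resize(im[130:245,278:424],None,fx=5,fy=5,interpolation=cv2.INTER_CUBIC))
cv2.imwrite("pics/topt.png",cv2.resize(im[190:275,135:225],None,fx=5,fy=5,interpolation=cv2.INTER_CUBIC))
s=cv2.imread("pics/scene0.png")
cv2.imwrite("pics/scenec.png",cv2.resize(s[165:325,105:320],None,fx=3.6,fy=3.6,interpolation=cv2.INTER_CUBIC))
```

```text
(no output)
```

View pics/topc.png

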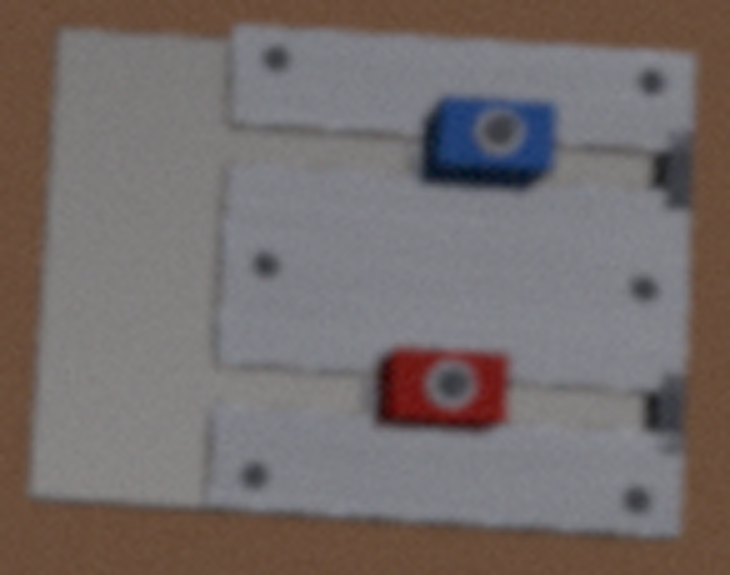

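View pics/topt.png

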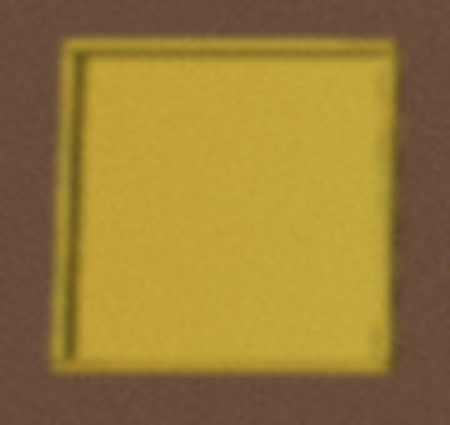

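View pics/scenec.png

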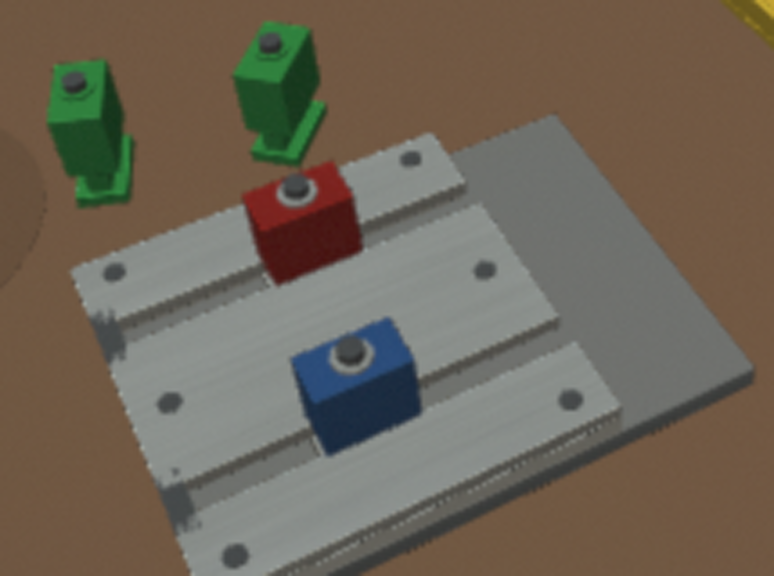

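```bash
cat > h.py <<'E'
import numpy as np, cv2
from scipy.optimize import least_squares
from station import robot, fingers, vision, workorder, recognise
def proj(P,cam,T=None):
    c=vision.calibration(cam); E=c["extrinsics"] if T is None else T; P=np.atleast_2d(P)
    q=P@E[:3,:3].T+E[:3,3]; q=q*[1,-1,-1]; u=q@c["mtx"].T
    return u[:,:2]/u[:,2:]
def ray(px,cam,z):
    c=vision.calibration(cam);E=c["extrinsics"];R=E[:3,:3];o=-R.T@E[:3,3]
    d=np.linalg.inv(c["mtx"])@[px[0],px[1],1];d=R.T@(d*[1,-1,-1]);return o+d*(z-o[2])/d[2]
def fit(obs,x0):
    def w(p,L):
        a=p[2];L=np.array(L,float)
        return np.c_[np.cos(a)*L[:,0]-np.sin(a)*L[:,1]+p[0],np.sin(a)*L[:,0]+np.cos(a)*L[:,1]+p[1],L[:,2]]
    f=lambda p:np.concatenate([(proj(w(p,L),cam)-px).ravel() for cam,L,px in obs])
    r=least_squares(f,x0); return r.x,r.fun.reshape(-1,2)
E
python3 - <<'E'
from h import *
un=lambda c,s,o:(np.array(c,float)+.5)/s-.5+np.array(o)
L=np.array([(110,65,38),(110,-145,38),(-110,-145,38),(-110,65,38),(110,145,16),(-110,145,16),(64,65,38),(46,65,38),(-46,65,38),(-64,65,38)])/1e3
top=un([(232,27),(695,55),(680,537),(207,504),(60,30),(30,497),(230,127),(229,166),(218,367),(214,405)],5,(278,130))
Ls=np.array([(-110,65,38),(-110,-145,38),(110,65,38),(-110,145,16),(110,145,16)])/1e3
sc=un([(432,134),(72,271),(620,410),(556,115),(753,372)],3.6,(105,165))
x0=[.55,-.15,0]
for o in ([("top",L,top)],[("scene",Ls,sc)],[("top",L,top),("scene",Ls,sc)]):
    p,r=fit(o,x0);print(p[:2],np.degrees(p[2]),r.round(1).tolist())
pp=p
T=np.array([(75,75,25),(75,-75,25),(-75,-75,25),(-75,75,25)])/1e3
tt=un([(63,39),(397,40),(391,373),(52,372)],5,(135,190))
p,r=fit([("top",T,tt)],[.5,.2,0]);print("tray",p[:2],np.degrees(p[2]),r.round(1).tolist())
for n,px,cam in(("red",un((452,384),5,(278,130)),"top"),("red",un((296,187),3.6,(105,165)),"scene"),("blue",un((499,131),5,(278,130)),"top")):
    w=ray(px,cam,.016+.075);a=pp[2];d=w[:2]-pp[:2]
    print(n,w,"plate:",np.cos(a)*d[0]+np.sin(a)*d[1],-np.sin(a)*d[0]+np.cos(a)*d[1])
E
```

```text
[ 0.54669884 -0.12690888] -3.5834507032790626 [[0.6, -0.3], [0.4, -0.1], [0.3, 0.3], [0.3, 0.9], [-0.4, -0.3], [-0.4, 0.6], [-0.1, -0.5], [-0.4, -0.5], [-0.4, -0.3], [0.0, 0.1]]
[ 0.54852808 -0.12785018] -3.9990498185644605 [[0.1, -0.1], [-1.0, -0.4], [0.0, 0.1], [0.1, -0.1], [0.8, -0.0]]
[ 0.54723256 -0.12715003] -3.7671864137270092 [[0.8, -0.6], [0.6, -0.2], [0.3, 0.3], [0.2, 0.5], [-0.1, -0.7], [-0.4, 0.2], [0.1, -0.8], [-0.2, -0.8], [-0.3, -0.6], [0.0, -0.2], [-0.1, -0.6], [-1.1, -0.7], [0.1, -0.8], [-0.3, -0.6], [0.7, -1.0]]
tray [0.44307053 0.25754042] -0.04892341636157469 [[0.3, 0.0], [-0.3, -0.0], [-0.3, -0.0], [0.3, 0.0]]
red [ 0.49031849 -0.15297762  0.091     ] plate: -0.0550941536341943 -0.02951117462343191
red [ 0.49037827 -0.15344234  0.091     ] plate: -0.055003968153881186 -0.029970960724892342
blue [ 0.59876635 -0.17515017  0.091     ] plate: 0.054576166533582944 -0.044510532457294485
```

```bash
cat >> h.py <<'E'
TH=-3.7; P0=np.array([.5470,-.1270])
def pl(x,y):
    a=np.radians(TH);return P0+[np.cos(a)*x-np.sin(a)*y,np.sin(a)*x+np.cos(a)*y]
TRAY=np.array([.443,.2575])
E
python3 - <<'E'
from h import *
for px in((348,262),(397,278)): print("green",ray(px,"top",.075))
for yaw in (-90+TH,90+TH):
  for p in ((*pl(-.055,-.0297),.2),(*pl(-.055,-.0297),.066),(*pl(-.055,.105),.066),(*pl(-.055,.105),.2),(*TRAY,.2),(*TRAY,.055)):
    q=robot.inverse_kinematics(list(p),[180,0,yaw]);print(yaw,np.round(p,3),None if q is None else np.round(q,1))
print(robot.current_time_s())
E
```

```text
green [ 0.37391939 -0.11178888  0.075     ]
green [ 0.34056664 -0.21442626  0.075     ]
-93.7 [ 0.49  -0.153  0.2  ] [  24.    14.6  -10.6   93.6    2.8   72.  -170.8]
-93.7 [ 0.49  -0.153  0.066] [  19.7   21.8   -5.3  104.1    2.5   54.2 -170.4]
-93.7 [ 0.499 -0.019  0.066] [ 45.   34.1 -61.6 104.8  34.   62.  146.8]
-93.7 [ 0.499 -0.019  0.2  ] [ 46.7  22.8 -61.6  94.5  20.7  75.2 157.9]
-93.7 [0.443 0.258 0.2  ] [ 13.1  24.8 -61.6  92.5  22.4  76.1 124.6]
-93.7 [0.443 0.258 0.055] [ 11.7  36.9 -61.7 103.5  36.7  62.4 112.9]
86.3 [ 0.49  -0.153  0.2  ] [ 40.9  16.9 -32.1  93.    9.3  72.8   3.4]
86.3 [ 0.49  -0.153  0.066] [ 39.9  25.1 -31.7 103.3  15.6  56.   -1.9]
86.3 [ 0.499 -0.019  0.066] [ 29.7  24.9 -37.9 105.3  18.2  55.9 -19.7]
86.3 [ 0.499 -0.019  0.2  ] [ 33.5  16.8 -41.6  94.9  11.6  72.7 -14. ]
86.3 [0.443 0.258 0.2  ] [ 14.3  25.9 -63.9  92.5  23.7  76.6 -56.6]
86.3 [0.443 0.258 0.055] [  2.7  30.  -46.4 103.8  25.5  57.3 -57.8]
0.1
```

The candidates by shape, in top-camera pixels, are red (367,207), blue (376,157) and green (348,267) and (396,281). The red block with the steel foot, in the near slot, fits the description. The enlarged crops confirm it's the only red one. I'll move above it.

Run:
```python
from h import *
O=[180,0,90+TH]
robot.move_to([*pl(-.055,-.0297),.17],O)
fingers.gripper_to(0.75)
p=robot.current_tool_pos();r=robot.current_eef_rot()
im=vision.grab_frame("wrist")
from scipy.spatial.transform import Rotation as R
W=np.eye(4);W[:3,:3]=R.from_euler("xyz",r,degrees=True).as_matrix();W[:3,3]=p
E=np.linalg.inv(W@vision.calibration("wrist")["T_tool_cam"])
a=np.radians(TH)
im=np.ascontiguousarray(im[:,:,::-1])
def mk(P,c):
    u=proj(P,"wrist",E)[0]; cv2.circle(im,tuple(np.round(u).astype(int).tolist()),3,c,1)
for sx in(-15,15):
  for sy in(-25,25): mk([*pl(-.055+sx/1e3,-.0297+sy/1e3),.086],(0,255,0))
for x in(-.064,-.046): 
  for y in (.065,.03,-.1): mk([*pl(x,y),.038],(255,0,255))
cv2.imwrite("pics/w1.png",im)
print(p,r,robot.current_time_s(),robot.current_finger_gap(),robot.current_contact_force())
```

```text
[ 0.49011517 -0.15349164  0.16999973] [-1.79999698e+02  2.72494515e-03  8.62521074e+01] 2.3167 0.748327895225633 [-0.17766727 -0.43010699  1.0221604 ]
```

View pics/w1.png

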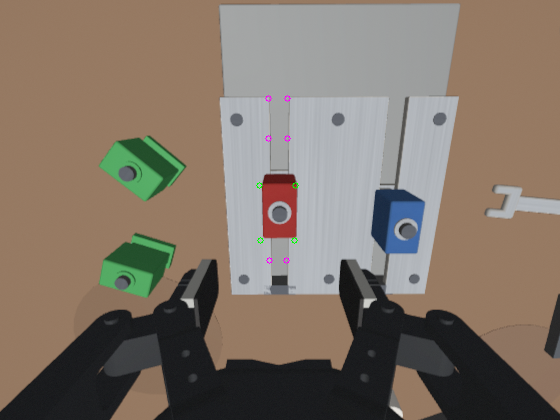

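The wrist view shows the red block top at about (263–297, 182–237). My projection is 2–3 px (~2 mm) off, so I'll correct by half of that, descend and grip.

Run:
```python
from h import *
g=pl(-.0541,-.0285)
print(robot.line_to([*g,.066],velocity=.12,f_stop=8),robot.current_contact_force())
fingers.gripper_to(0.0,force=40)
print(robot.current_finger_gap(),robot.current_contact_force(),robot.current_torque(),robot.current_tool_pos(),robot.current_time_s())
im=vision.grab_frame("scene");cv2.imwrite("pics/s1.png",cv2.resize(im[120:320,60:320,::-1],None,fx=3,fy=3))
```

```text
False [ 0.73654014 -0.33330023 -0.01801234]
0.3322055708630733 [-0.67224888 -0.12258388  5.51014114] [0.06773105 0.27058705 0.01735189] [ 0.4916365  -0.15212746  0.06686078] 3.75
```

View pics/s1.png

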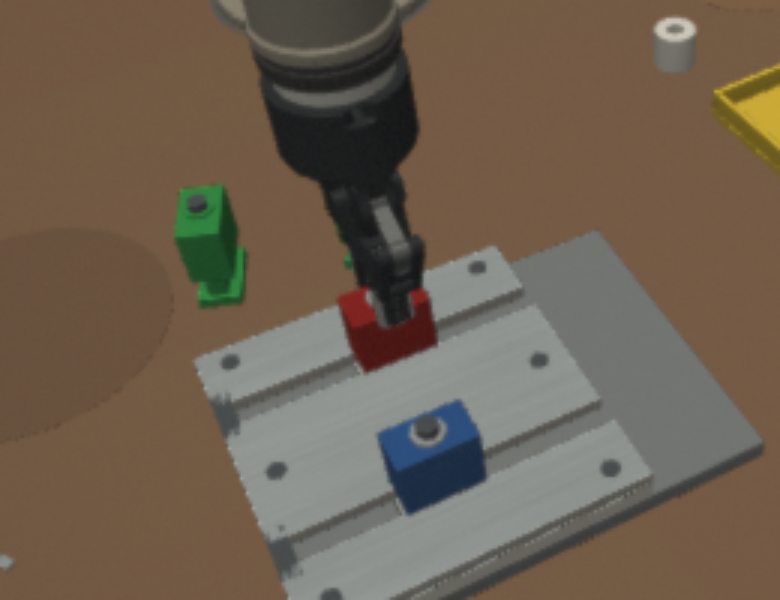

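The gripper holds red by its sides with little load. Next I'll slide it along the slot.

Run:
```python
from h import *
for y in (0.02,.065,.106):
    s=robot.line_to([*pl(-.0545,y),.067],velocity=.07,f_stop=20)
    print(y,s,robot.current_contact_force().round(1) if hasattr(robot.current_contact_force(),'round') else robot.current_contact_force(),robot.current_tool_pos())
    if s: break
print(robot.current_finger_gap(),robot.current_time_s())
im=vision.grab_frame("scene");a=cv2.resize(im[100:310,80:345,::-1],None,fx=3,fy=2.8);cv2.imwrite("pics/s2.png",a)
```

```text
0.02 True [ 0.6 -0.7  2.2] [ 0.49329985 -0.12239642  0.06781098]
0.33150308792749184 4.3583
```

View pics/s2.png

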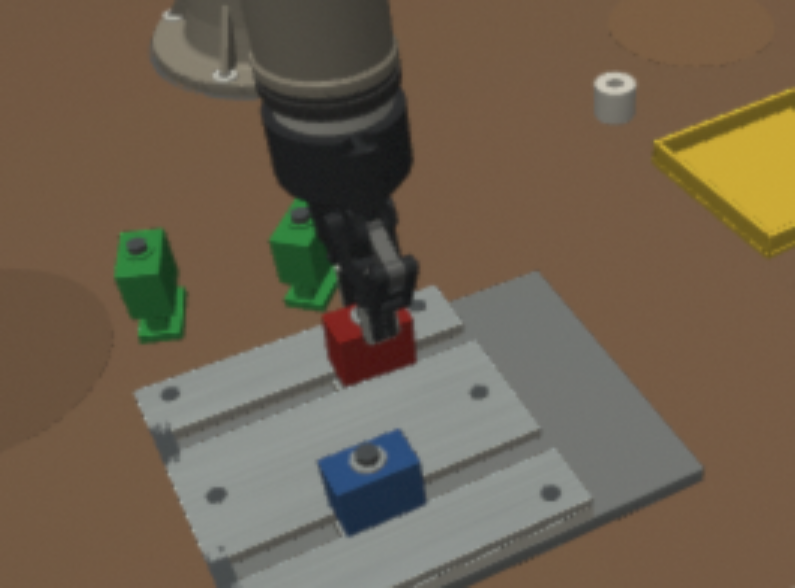

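The stop moved about 30 mm. A transient tripped the force stop, and the force is now back near zero. I'll continue a little slower.

Run:
```python
from h import *
def plxy(p):
    a=np.radians(TH);d=np.array(p[:2])-P0;return np.round([np.cos(a)*d[0]+np.sin(a)*d[1],-np.sin(a)*d[0]+np.cos(a)*d[1],p[2]],4)
print(plxy(robot.current_tool_pos()))
for y in (0.035,.07,.107):
    s=robot.line_to([*pl(-.0545,y),.067],velocity=.05,f_stop=30)
    print(y,s,np.round(robot.current_contact_force(),1),np.round(robot.current_torque(),2),plxy(robot.current_tool_pos()))
    if s: break
print(robot.current_finger_gap(),robot.current_time_s())
im=vision.grab_frame("top");a=cv2.resize(im[120:260,270:430,::-1],None,fx=4,fy=4);cv2.imwrite("pics/t3.png",a)
im=vision.grab_frame("scene");a=cv2.resize(im[100:310,80:345,::-1],None,fx=3,fy=2.8);cv2.imwrite("pics/s3.png",a)
```

```text
[-0.0539  0.0011  0.0678]
0.035 True [-0.8 -2.1  2.8] [-0.37 -0.11 -0.04] [-0.054   0.0016  0.068 ]
0.33440272891406 4.8833
```

View pics/s3.png

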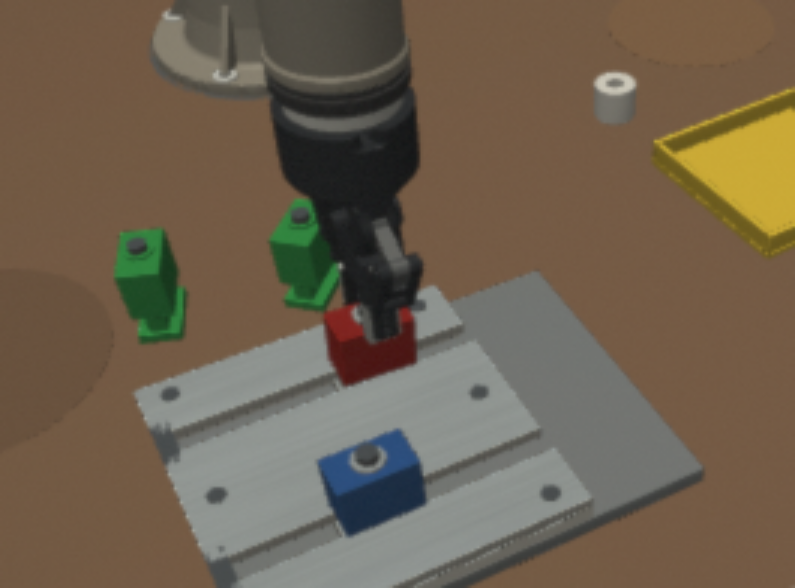

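View pics/t3.png

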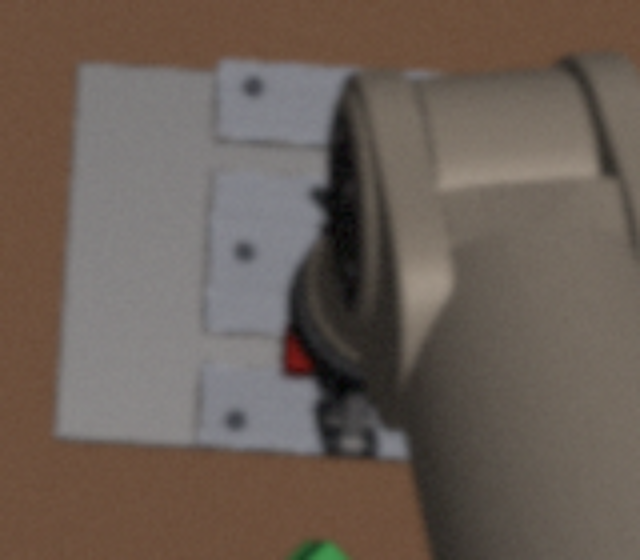

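```bash
cat >> h.py <<'E'
def plxy(p):
    a=np.radians(TH);d=np.array(p[:2])-P0;return np.round([np.cos(a)*d[0]+np.sin(a)*d[1],-np.sin(a)*d[0]+np.cos(a)*d[1],p[2]],4)
def st(*a): print(*a,np.round(robot.current_contact_force(),1),np.round(robot.current_torque(),2),plxy(robot.current_tool_pos()),np.round(robot.current_eef_rot(),2),round(robot.current_finger_gap(),3),round(robot.current_time_s(),2))
E
python3 - <<'E'
from h import *
st()
p=plxy(robot.current_tool_pos())
for k in range(1,5):
    s=robot.line_to([*pl(p[0],p[1]+.001*k),p[2]],velocity=.03,f_stop=60)
    st(k,s)
    if s: break
E
```

```text
[ 0.4 -2.4  2.4] [-0.3  -0.14 -0.01] [-0.0541  0.0016  0.068 ] [179.9    2.27  85.67] 0.334 4.98
1 False [ 0.  -4.   2.2] [-0.78 -0.13 -0.  ] [-0.054   0.0018  0.068 ] [179.92   2.3   85.63] 0.334 5.23
2 False [-0.3 -4.9  1.1] [-1.11 -0.18  0.02] [-0.0541  0.0019  0.068 ] [179.92   2.38  85.61] 0.332 5.48
3 False [ 0.4 -7.4  1.7] [-1.39 -0.18  0.08] [-0.0541  0.0019  0.068 ] [179.92   2.44  85.58] 0.331 5.73
4 False [ 0.6 -8.7  1.9] [-1.6  -0.09  0.1 ] [-0.0541  0.002   0.068 ] [179.92   2.51  85.55] 0.331 5.98
```

The tool is being pitched about 2° and the stop is wedged, or something blocks it. I'll back off a little, release so it settles, and look.

Run:
```python
from h import *
O=[180,0,90+TH]
robot.line_to([*pl(-.0541,-.004),.067],O,velocity=.05); st("back")
fingers.gripper_to(0.75); st("open")
robot.line_to([*pl(-.0541,-.004),.17],O,velocity=.25)
p=robot.current_tool_pos()
im=vision.grab_frame("wrist");cv2.imwrite("pics/w4.png",im[:,:,::-1])
im=vision.grab_frame("scene");a=cv2.resize(im[165:325,105:320,::-1],None,fx=3.6,fy=3.6,interpolation=cv2.INTER_CUBIC);cv2.imwrite("pics/s4.png",a)
st()
```

```text
back [-0.2 -0.9  4.2] [-0.02  0.07 -0.  ] [-0.054  -0.0028  0.0673] [ 1.7999e+02 -7.0000e-02  8.6300e+01] 0.335 6.33
open [-0.1  0.5 -0.2] [-0.02 -0.   -0.04] [-0.0544 -0.0037  0.0667] [-1.7996e+02 -1.0000e-02  8.6330e+01] 0.753 6.76
[-0.1 -0.1 -0.2] [ 0.   -0.01 -0.02] [-0.0553 -0.004   0.1687] [-1.7983e+02 -2.0000e-02  8.6300e+01] 0.751 7.42
```

View pics/s4.png

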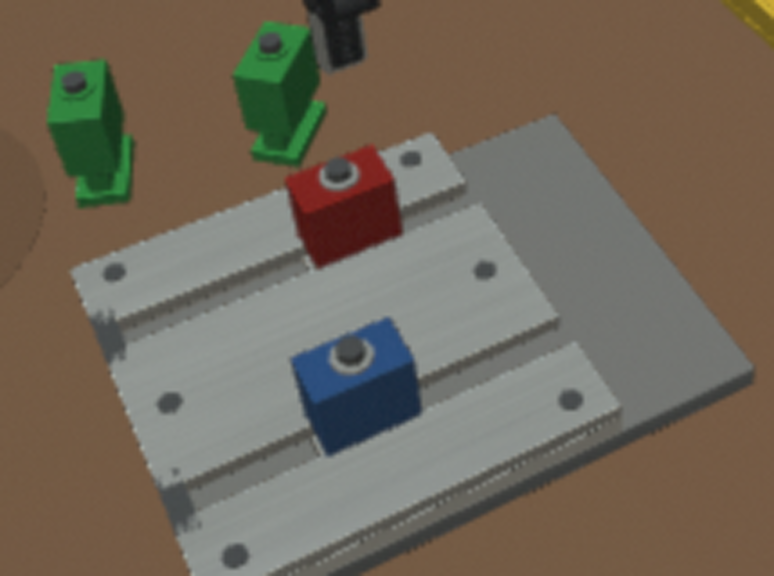

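View pics/w4.png

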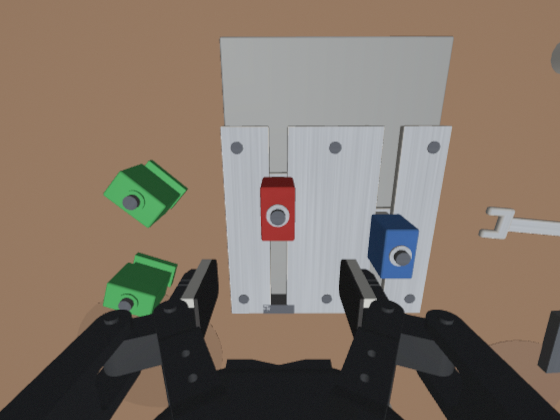

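Run:
```python
import cv2
im=cv2.imread("pics/w4.png");cv2.imwrite("pics/w4c.png",cv2.resize(im[110:300,215:435],None,fx=3.5,fy=3.1,interpolation=cv2.INTER_CUBIC))
```

```text
(no output)
```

View pics/w4c.png

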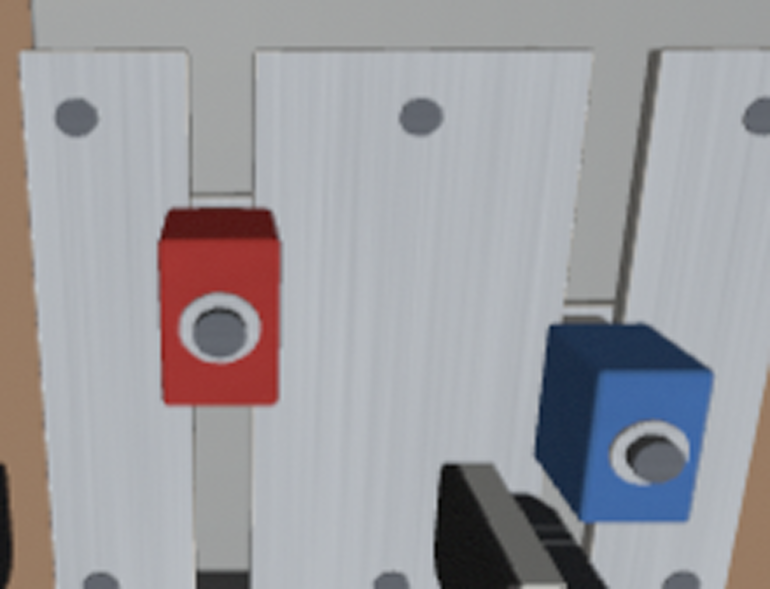

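The slot ahead of red looks clear, so this is probably drawer-type jamming: push-down from the closing jaws plus tilt. I'll grip lower, unload the vertical force until the foot just floats, and slide with the orientation held explicitly.

Run:
```python
from h import *
O=[180,0,90+TH]
y0=-.0028
robot.line_to([*pl(-.0545,y0),.062],O,velocity=.15,f_stop=10); st("down")
fingers.gripper_to(0.0,force=40); st("grip")
z=.062
for k in range(8):
    z+=.0005
    robot.line_to([*pl(-.0545,y0),z],O,velocity=.03); f=robot.current_contact_force(); st("up",round(z,4))
    if f[2]<-2: break
y=y0
for k in range(4):
    y+=.004
    s=robot.line_to([*pl(-.0545,y),z],O,velocity=.03,f_stop=20); st("slide",round(y,4),s)
    if s: break
```

```text
down [-0.1 -0.9 -0.3] [-0.06 -0.03  0.02] [-0.0538 -0.0027  0.0625] [179.93  -0.    86.3 ] 0.749 8.28
grip [-1.3  0.3  6.7] [0.03 0.29 0.  ] [-0.0538 -0.0029  0.0631] [1.7991e+02 4.0000e-02 8.6300e+01] 0.332 8.68
up 0.0625 [-1.4 -0.7  4.8] [-0.05  0.03  0.05] [-0.0539 -0.0029  0.0631] [1.7992e+02 2.0000e-02 8.6300e+01] 0.336 8.93
up 0.063 [ 1.1 -0.3  2.3] [-0.1  -0.22  0.04] [-0.0541 -0.0029  0.0631] [179.95   0.    86.3 ] 0.34 9.18
up 0.0635 [ 0.4 -0.8  0.1] [-0.1  -0.26 -0.02] [-0.0547 -0.0028  0.0632] [-1.7997e+02 -1.0000e-02  8.6300e+01] 0.335 9.43
up 0.064 [-0.7  0.6 -2.3] [-0.    0.01  0.03] [-0.0556 -0.0027  0.0633] [-1.7987e+02 -2.0000e-02  8.6300e+01] 0.336 9.68
slide 0.0012 False [ 0.2 -0.6 -2.4] [ 0.01 -0.03 -0.02] [-0.0547  0.0018  0.0638] [-1.7997e+02 -2.0000e-02  8.6350e+01] 0.338 9.97
slide 0.0052 False [ 0.3  0.7 -1.9] [-0.04  0.   -0.04] [-0.0545  0.0056  0.064 ] [ 1.800e+02 -1.000e-02  8.634e+01] 0.333 10.25
slide 0.0092 False [ 0.1 -0.2 -2.4] [0.03 0.03 0.07] [-0.0545  0.0096  0.0641] [ 1.800e+02 -1.000e-02  8.634e+01] 0.337 10.53
slide 0.0132 False [-0.1 -0.2 -2.8] [0.02 0.   0.01] [-0.0545  0.0136  0.064 ] [ 1.800e+02 -1.000e-02  8.633e+01] 0.336 10.82
```

It passed the earlier sticking point freely, so it was a jam and there is no obstruction. I'll carry on.

Run:
```python
from h import *
O=[180,0,90+TH]
y=.0136
while y<.106:
    y=min(y+.016,.107)
    s=robot.line_to([*pl(-.0545,y),.064],O,velocity=.05,f_stop=15); st("slide",round(y,4),s)
    if s: break
im=vision.grab_frame("scene");a=cv2.resize(im[100:310,80:345,::-1],None,fx=3,fy=2.8);cv2.imwrite("pics/s5.png",a)
```

```text
slide 0.0296 False [-0.4 -0.7 -1.8] [ 0.05 -0.04  0.02] [-0.0545  0.0301  0.0641] [1.800e+02 1.000e-02 8.637e+01] 0.337 11.29
slide 0.0456 False [-0.8 -0.1 -1.8] [-0.01  0.   -0.05] [-0.0545  0.046   0.064 ] [1.800e+02 1.000e-02 8.636e+01] 0.334 11.76
slide 0.0616 False [-0.5 -0.2 -2.7] [-0.07  0.    0.01] [-0.0545  0.062   0.064 ] [1.800e+02 1.000e-02 8.636e+01] 0.336 12.22
slide 0.0776 False [ 0.7  0.3 -2.7] [ 0.03 -0.01  0.02] [-0.0545  0.078   0.064 ] [1.800e+02 1.000e-02 8.636e+01] 0.342 12.69
slide 0.0936 False [-0.2 -0.2 -3.5] [-0.01  0.01 -0.  ] [-0.0545  0.0941  0.064 ] [1.800e+02 1.000e-02 8.637e+01] 0.337 13.16
slide 0.107 False [ 0.1  0.1 -2.4] [0.03 0.   0.02] [-0.0545  0.1075  0.0641] [180.    -0.    86.37] 0.337 13.57
```

View pics/s5.png

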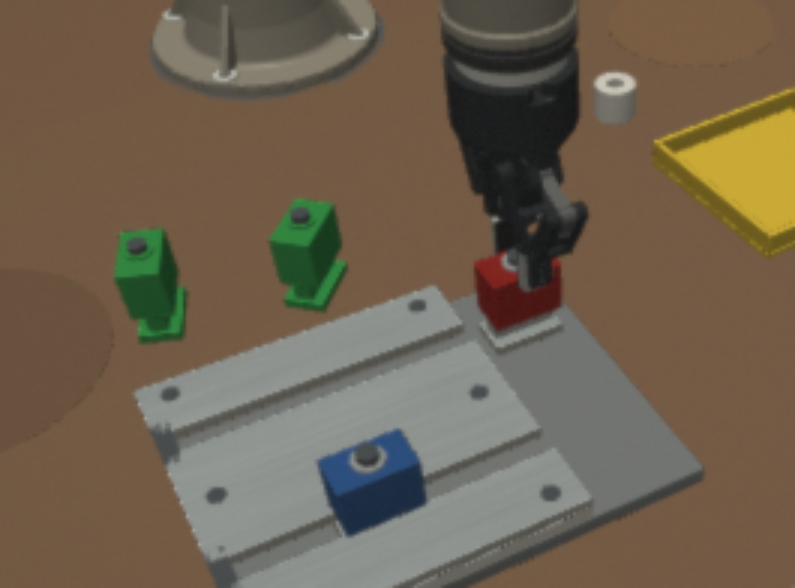

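It's clear of the lips on the apron (foot fully visible). Next I'll lift, carry and lower.

Run:
```python
from h import *
O=[180,0,90+TH]
g=pl(-.0545,.107)
print(robot.line_to([*g,.16],O,velocity=.1,f_stop=25)); st("lift")
robot.line_to([*TRAY,.16],O,velocity=.15); st("over")
im=vision.grab_frame("scene");a=cv2.resize(im[60:260,200:465,::-1],None,fx=3,fy=3);cv2.imwrite("pics/s6.png",a)
```

```text
False
lift [ 0.3  0.5 -2.7] [ 0.05  0.04 -0.05] [-0.0552  0.1069  0.1593] [-179.9    0.    86.3] 0.335 14.73
over [ 0.1  0.3 -2. ] [-0.03  0.    0.01] [-0.1281  0.376   0.1599] [1.80e+02 4.00e-02 8.62e+01] 0.342 16.75
```

View pics/s6.png

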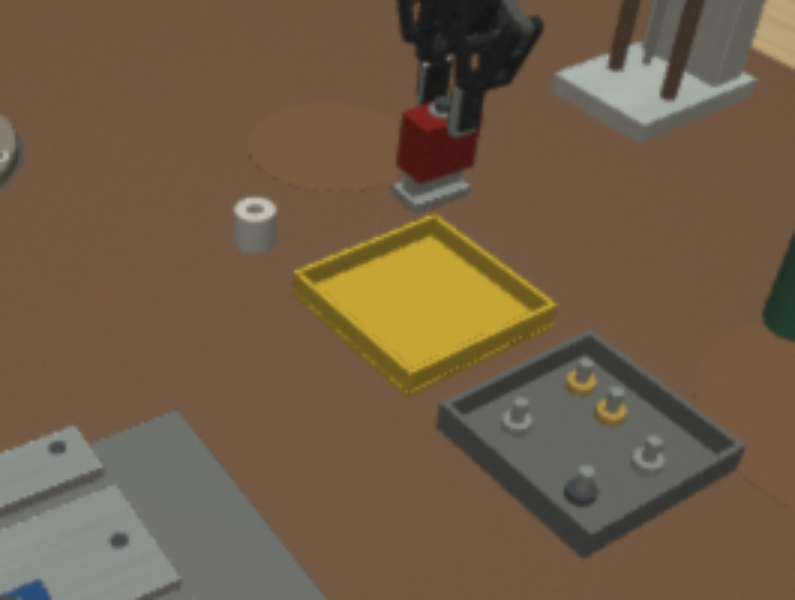

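Run:
```python
from h import *
O=[180,0,90+TH]
robot.line_to([*TRAY,.064],O,velocity=.1); st("near")
print(robot.line_to([*TRAY,.049],O,velocity=.02,f_stop=5)); st("touch")
im=vision.grab_frame("scene");a=cv2.resize(im[60:260,200:465,::-1],None,fx=3,fy=3);cv2.imwrite("pics/s7.png",a)
```

```text
near [ 0.1 -0.5 -2.8] [0.03 0.05 0.04] [-0.1281  0.3776  0.0647] [ 1.7992e+02 -6.0000e-02  8.6300e+01] 0.338 17.91
True
touch [ 0.4 -0.6  4.7] [0.   0.01 0.01] [-0.1287  0.3769  0.0521] [-1.7998e+02  2.0000e-02  8.6300e+01] 0.336 18.5
```

View pics/s7.png

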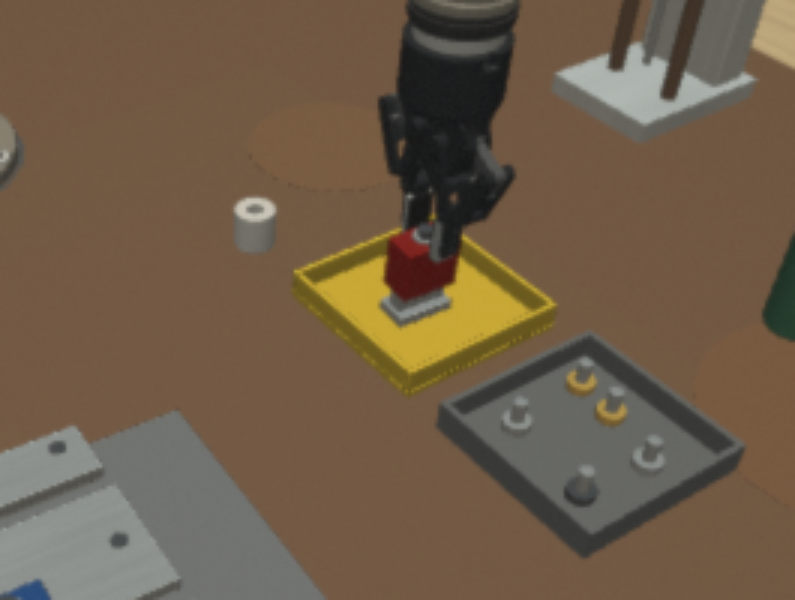

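Contact came at the predicted height (0.052 m). I'll release and retreat straight up.

Run:
```python
from h import *
O=[180,0,90+TH]
fingers.gripper_to(0.75); st("open")
robot.line_to([*TRAY,.22],O,velocity=.12); robot.line_to([.38,.08,.3],O,velocity=.2); st("up")
im=vision.grab_frame("scene");a=cv2.resize(im[60:330,100:465,::-1],None,fx=2.1,fy=2.1);cv2.imwrite("pics/s8.png",a)
im=vision.grab_frame("top");cv2.imwrite("pics/t8.png",im[:,:,::-1])
```

```text
open [ 0.3 -0.2  0.7] [-0.01 -0.02 -0.04] [-0.1299  0.3757  0.0507] [-1.7981e+02  1.2000e-01  8.6280e+01] 0.751 18.98
up [ 0.4  0.1 -0.2] [ 0.03  0.   -0.01] [-0.1803  0.1967  0.2997] [-1.7997e+02 -3.0000e-02  8.6390e+01] 0.751 21.72
```

View pics/s8.png

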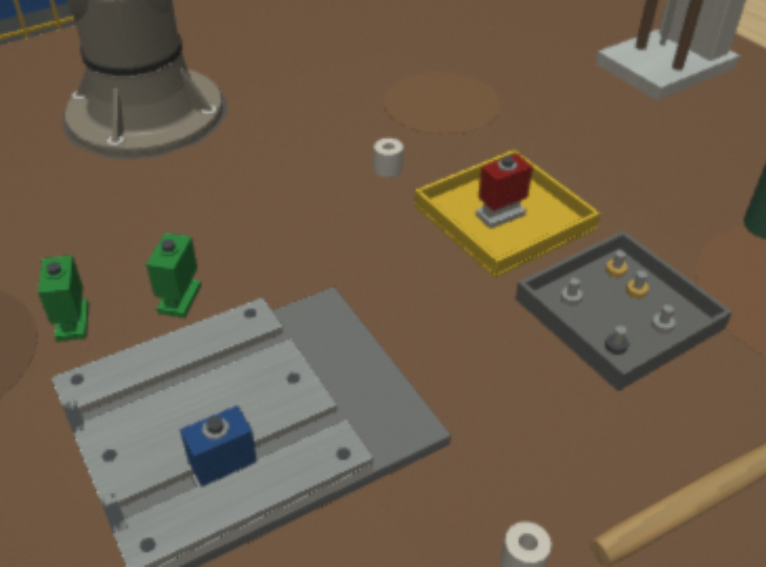

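View pics/t8.png

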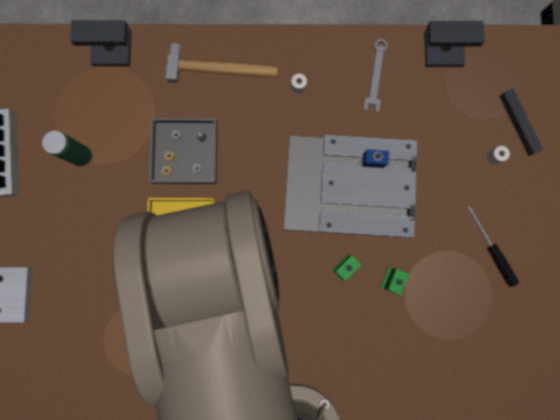

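The scene view shows red upright in the yellow tray, and blue is unmoved at (376,157) in the top view.

Run:
```python
from h import *
robot.pause(.3); st(); workorder.close_job()
```

```text
[ 0.2 -0.3  0.8] [ 0.01 -0.01  0.03] [-0.18    0.1961  0.2999] [-1.7998e+02 -1.0000e-02  8.6340e+01] 0.752 22.12
the job is handed in; nothing more can be done
```

The red stop is standing upright in the yellow tray, and I handed the job in at about 22 s, well under the 42 s limit. I slid it along its slot to the open end, lifted it out from mid-apron (about y = 105 mm) and lowered it into the tray. It touched down gently, with about 5 N and at the expected height, before I released it.

- **Jam on the first slide:** the stop jammed after about 30 mm, and the force stops (20 N, then 30 N) ended both attempts. A slow third push only reached about 9 N and barely moved it. I backed off, released it, gripped lower and took up its weight; it then slid freely past that point.
- **Last checks:** the scene picture shows red upright and clear of the tray walls, the gripper well away, and blue and the green look-alikes where they were. In the final top picture the arm hid most of the yellow tray, so red's position is confirmed by the scene camera only.

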